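# Shut and latch the bobbin chest

### The job

Close up the green bobbin chest: push its aluminium shutter fully home by the red handle until the spring catch clicks behind its pin, swing the latch's wire loop down over the brass keeper on the shutter, then press the orange lever over centre until it lies flat. Leave the chest latched, let go of everything, and leave the other things on the bench where they are.

Things in the scene. Friction and masses are not known exactly. Their poses are not given: they have to be found in the camera images.
- chest: Green steel chest fixed to the bench, 132 mm (x) by 316 mm (y) by 70 mm high, open in the middle, bobbins inside. Origin at the centre of its underside; z up; the shutter closes towards its -y, where the draw latch sits on the deck. Side rails, 82 mm above the bench, from y = -55 mm to the +y end. All mechanisms lie on its plane x = 0 except the catch (+x side).
- shutter (a joint): Aluminium sliding shutter plate, 100 mm wide (x), 140 mm long, top 76 mm above the bench. Value in m: 0 fully home against the stop lip, grows as it opens towards the chest's +y, up to 0.075. It drags with about 3.5 N of friction, about 6 N in all while the catch is pushed aside over the last 20 mm; it stays where left.
- shutter_handle (a point): Centre of the top of the shutter's red upright handle: 40 mm wide (x), 12 mm thick (y), 32 mm tall, standing on the plate's +y end; axes as the chest's.
- catch (a joint): Spring catch: a steel finger on the chest's +x rail, hinged at its +y end. As the shutter nears home a steel pin on the shutter pushes it aside; value in rad: 0 at rest, up to about 0.17 while pushed aside, springs back to 0 (clicks) behind the pin when the shutter is within about 3 mm of home and then blocks the shutter from opening.
- keeper_back (a point): Foot of the brass keeper hook's +y face, on the top of the shutter plate (76 mm above the bench), at x = 0; moves with the shutter, axes as the chest's. The hook is 22 mm wide (x), 5 mm thick, stands 16 mm above the plate and leans 15 degrees towards +y. The loop's crossbar must lie against or just behind this face, down near the plate.
- lever (a joint): Orange draw latch lever, 20 mm wide, 4 mm thick. Value in rad: 0 flat, pointing to the chest's -y; grows as it is raised; 1.57 upright; 2.27 is its stop, leaning to +y over the keeper. It starts raised, leaning to +y, and stays where left (light friction). With the loop hooked it goes over centre about 0.25 rad before flat and then holds itself flat.
- lever_pivot (a point): Lever's fixed pivot axis (along chest x), 94 mm above the bench, chest y = -82 mm. When flat, the lever's middle plane is at this height, above the latch base whose top is 84 mm above the bench.
- lever_tip (a point): Free end of the lever, 60 mm from its pivot, middle of its thickness. With the loop hooked, about 5 N near the tip presses the lever over against the loop's spring (up to about 30 N in the loop).
- loop_swing (a joint): Swing of the wire loop about its pivot on the lever (rad). The loop's angle above the chest's +y direction = this value minus lever. It starts at its stop (4.19), leaning back to -y past upright by its own weight; it swings nearly freely and falls towards +y once brought past upright.
- loop_pivot (a point): The loop's pivot axis (along chest x) on the lever, 18 mm from the lever's pivot; moves with the lever.
- loop_bar (a point): Middle of the loop's crossbar: steel wire 5 mm thick, 34 mm wide, 66 mm from the loop's pivot (a spring lets it stretch up to 20 mm, 2.6 N per mm after 5 N). From any start position of the lever the bar, swung down, lands behind (+y of) the keeper of the closed shutter; with the lever nearer upright it comes too close.
- pull_plate (a point): Middle of the blue pull plate on the loop's crossbar: 42 mm wide along chest x, 22 mm long, 4 mm thick, bent up 40 degrees from the loop's plane; this point is 13 mm from the crossbar. The plate can be pinched across its 42 mm width from above and the loop carried down in an arc, or simply pushed over.
- wire_spool: Bystander: white spool of copper wire, 60 mm across, 55 mm high, origin under its centre.
- tape_roll: Bystander: yellow roll, 90 mm across, 20 mm high, lying near the chest, origin under its centre.
- pliers: Bystander: pliers with red grips, about 190 mm long, 16 mm high, lying near the chest; origin near the joint, jaws to its +x.
- screwdriver: Bystander: screwdriver lying on the bench.
- resin_jar: Bystander: closed jar, 64 mm across, 85 mm high, origin under its centre.
- rotor: Bystander: small motor rotor on two wooden blocks, 140 mm long, 56 mm high, origin under its centre.
- carton: Bystander: cardboard carton 90 by 70 by 50 mm, origin under its centre.

How it is judged:
By the outcome, as a careful person would: the job done as asked, in the order asked, and still so for the second after the job is handed in, with the robot touching nothing.
It also fails if it takes over 67 s, if anything falls off the work surface, if the arm or the gripper's body presses on something with over 40 N, if the wrist force passes 120 N, or if a joint passes its speed limit or range.

### The arm

A 6-joint arm with a two-finger parallel gripper is mounted at the origin on the work surface. World frame = base frame: x ahead of the robot, y to its left, z up, the work surface at z = 0. Lengths are in m, angles in rad, forces in N, time in s.
With the tool pointing down it reaches from about 0.3 to 0.875 m from the base axis. Payload 6.4 kg.
Tool frame: the origin (TCP) lies between the finger pads; the fingertips stand 22 mm ahead of it and the grasp point (between the pads) lies 3 mm ahead of it; z points along the fingers, y is the line along which they close (so a half turn about z gives the same grasp; the last joint's range is limited). The gripper opens to 85 mm and grips with 20 to 120 N. Pads are 22 mm wide; open, the fingers measure 114 mm over their backs; the gripper's body (76 mm by 85 mm) begins 54 mm behind the grasp point. The pads swing forward as they close: fully open they stand 13 mm farther back than shut.
Start: joints at [-1.355, 0.181, 1.607, -0, 1.354, -0.206], TCP at [0.235, -0.525, 0.218] pointing down, gripper open.
Joint ranges: [-2.99, 2.99], [-0.89, 2.07], [0.3, 2.58], [-1.14, 4.28], [0, 2.63], [-3.12, 3.12]. Speed limits (rad/s): [2.57, 2.57, 3.01, 3.14, 3.14, 3.14].

### API

Orientations are given as a rotation vector (axis times angle).
In Python, from bench import env, viewer, job_done gives the robot as it stands.
- The arm moves only by the tool send_rows, never from a script. Its argument "targets" is a list of rows, each an object of numbers: "x", "y", "z": the shift along the tool's x, y, z in m; "rx", "ry", "rz": the turn, a rotation vector about the tool's x, y, z in rad. A call has 1 to 8 rows; each row is the pose to reach, as a shift and turn from the pose commanded when the call began, along the tool's axes at that moment; what a row does not reach only later rows make up. A row lasts 1/10 s, in which the tool goes at most 50 mm and 8.59 degrees, less where a joint would pass 70% of its speed; a pose out of reach is approached as far as the arm can. A call with a gripper value outside its range is refused whole. "jaw" is the closure, from 0 (fully open) to 1 (shut), set as the call begins (left out, the last holds). The fingers move at their own pace and stop on an object; the grip force is fixed at half the most. Time passes only in rows, so rows that repeat a pose let the fingers close. It gives the time, the measured TCP pose, the force, the opening and the grip force at its end, in the units of the state.
- env.observe(): the state, without advancing time (a new reading comes with each control period).
- viewer.grab_frame(name): name is "scene" or "top" or "wrist"; returns a dict with "frame" (400x640x3 uint8, red, green, blue), "camera_matrix" (3x3 intrinsics, pixels), "world_from_camera" (4x4, takes a point from camera to world coordinates); the wrist camera has in their place "tool_from_camera" (4x4, takes a point from camera to tool coordinates, whose origin is the TCP and whose axes are the flange's). Camera axes: x right, y down, z forward; pixel columns grow to the right and rows downward; lengths in m; the calibration is good to about 2 mm. A picture is of the moment at which its call begins: read the wrist's pose just before it. There is no depth.
- job_done(): hands the job in; it is judged then, once.
Trained networks look in the newest picture that a camera, given by its name, has taken for a name from the list of things; names that differ only in an ending like _2 or _b are one class to them, and where a whole thing is asked for, a point or a joint stands for the part that bears it (a point fixed in the world has none). Each returns a list of dicts, best first, with "conf" (0 to 1); they miss things now and then, are a little off and sometimes report something else, mostly with a low value. They report only what shows in the picture. A call takes as long as a camera call.
- viewer.outline_of(name, camera): "pixels" (400x640 bool, what is visible of it) and "bbox" ([left, top, right, bottom] in pixels, round what is visible of it).
The state is a dict: "time": time; "joints": joint angles; "qd": joint speeds; "effort": joint torques, N m; "tool_pos": TCP position; "eef_rot": TCP orientation; "wrist_force": force on the tool from outside, world axes, zero at the start; "wrist_torque": the same for the moment, N m; "gripper_width": finger opening in m; "finger_force": force on a finger pad.
Only numpy, scipy, OpenCV 4.12 (cv2) and the standard library are available. Lean on these libraries where they do the work, as an engineer would, in place of code of your own. Each camera call takes 0.05 s, during which the arm holds its last target. There are 200 camera calls.

## Working session

There is one attempt and no reset: what is moved stays moved. The work goes in short steps, Python scripts to look and compute and a tool call to move; the robot and the scene stay as the last step left them, time stands still between calls to the robot, and variables do not carry over. Pictures are saved under pics/ and viewed, at most 10 in all, crops included, and the job is handed in when it is done.

Besides the shell and the picture viewer there is one more tool, called by a JSON object that holds its "method" and its "body". send_rows: Moves the arm, as the interface text tells. Its arguments: {"type":"object","properties":{"targets":{"type":"array","items":{"type":"object","properties":{"x":{"type":"number"},"y":{"type":"number"},"z":{"type":"number"},"rx":{"type":"number"},"ry":{"type":"number"},"rz":{"type":"number"}}}},"jaw":{"type":"number"}},"required":["targets"]}

```bash
mkdir -p pics; ls; cat > h.py <<'E'
import numpy as np, cv2
from scipy.spatial.transform import Rotation as R
from bench import env, viewer, job_done
def grab(cam,fn=None):
    s=env.observe(); d=viewer.grab_frame(cam)
    K=np.array(d["camera_matrix"])
    if "world_from_camera" in d: T=np.array(d["world_from_camera"])
    else:
        W=np.eye(4); W[:3,:3]=R.from_rotvec(s["eef_rot"]).as_matrix(); W[:3,3]=s["tool_pos"]
        T=W@np.array(d["tool_from_camera"])
    if fn: cv2.imwrite("pics/"+fn,d["frame"][:,:,::-1])
    return d["frame"],K,T
def atz(u,v,z,K,T):
    r=T[:3,:3]@np.linalg.solve(K,[u,v,1.]); o=T[:3,3]
    return o+r*(z-o[2])/r[2]
def proj(p,K,T):
    c=np.linalg.inv(T)@np.append(p,1); q=K@c[:3]; return q[:2]/q[2]
E
python3 - <<'E'
from h import *
s=env.observe(); print(s)
for c in ("top","scene"):
    f,K,T=grab(c,c+"0.png"); print(c,T.round(3).tolist(),K[0,0])
    for n in ("chest","shutter_handle","keeper_back","lever","pull_plate","catch","tape_roll","pliers"):
        o=viewer.outline_of(n,c)
        for d in o[:1]:
            ys,xs=np.nonzero(d["pixels"]); print(n,d["conf"],d["bbox"],xs.mean().round(1),ys.mean().round(1))
E
```

```text
pics
{'time': 0.0, 'joints': array([-1.35533852e+00,  1.81552876e-01,  1.60803573e+00, -1.96539976e-06,
        1.35381272e+00, -2.06296863e-01]), 'qd': array([-4.15417339e-04, -1.49057546e-03,  4.12959002e-04, -1.76412664e-03,
        4.86481617e-05, -4.89189102e-04]), 'effort': array([-1.36330498e-03, -4.44872725e+01, -3.51343131e+01, -3.29919594e-04,
        9.14947770e-03,  3.46860546e-06]), 'tool_pos': array([ 0.23527013, -0.52401213,  0.21696414]), 'eef_rot': array([-3.07023027e+00, -6.57213585e-01,  1.60183343e-05]), 'wrist_force': array([ 0.02033499, -0.36902965,  0.47911758]), 'wrist_torque': array([-0.03000615,  0.01558401, -0.01714653]), 'finger_force': 0.0, 'gripper_width': 0.08540243749772983}
top [[0.03, -0.998, 0.051, 0.492], [-1.0, -0.029, 0.006, 0.01], [-0.004, -0.051, -0.999, 1.317], [0.0, 0.0, 0.0, 1.0]] 474.5081573700566
chest 0.91 [279.3, 155.8, 408.1, 234.8] 343.2 193.3
shutter_handle 0.84 [289.1, 161.9, 344.9, 210.0] 316.3 185.9
keeper_back 0.63 [285.5, 163.3, 346.2, 212.8] 316.3 185.9
lever 0.75 [435.1, 240.0, 444.6, 297.7] 437.4 277.0
pull_plate 0.68 [367.4, 195.1, 399.7, 213.3] 388.5 204.2
tape_roll 0.81 [360.9, 133.8, 394.7, 166.5] 377.5 149.5
pliers 0.87 [295.1, 124.7, 361.2, 159.1] 328.7 141.3
scene [[0.629, 0.442, -0.64, 1.448], [0.777, -0.379, 0.502, -0.686], [-0.021, -0.813, -0.582, 0.905], [0.0, 0.0, 0.0, 1.0]] 471.08286368393954
chest 0.89 [248.6, 188.8, 363.4, 263.6] 305.9 223.9
shutter_handle 0.84 [304.6, 189.3, 352.8, 217.9] 328.7 205.9
keeper_back 0.64 [302.6, 191.0, 352.6, 222.1] 328.8 206.2
lever 0.68 [260.6, 193.3, 292.1, 221.4] 278.0 204.4
pull_plate 0.6 [261.8, 192.2, 286.8, 215.0] 272.5 202.2
tape_roll 0.94 [296.2, 256.5, 326.9, 284.6] 309.3 268.9
pliers 0.66 [318.7, 243.6, 382.0, 263.4] 350.4 251.6
```

```bash
python3 - <<'E'
import cv2,numpy as np
a=cv2.imread("pics/top0.png")[110:310,240:480]; b=cv2.imread("pics/scene0.png")[150:300,220:420]
a=cv2.resize(a,None,fx=3.33,fy=3,interpolation=cv2.INTER_CUBIC); b=cv2.resize(b,(800,600),interpolation=cv2.INTER_CUBIC)
cv2.imwrite("pics/a.png",a);cv2.imwrite("pics/b.png",b)
E
```

```text
(no output)
```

View pics/a.png

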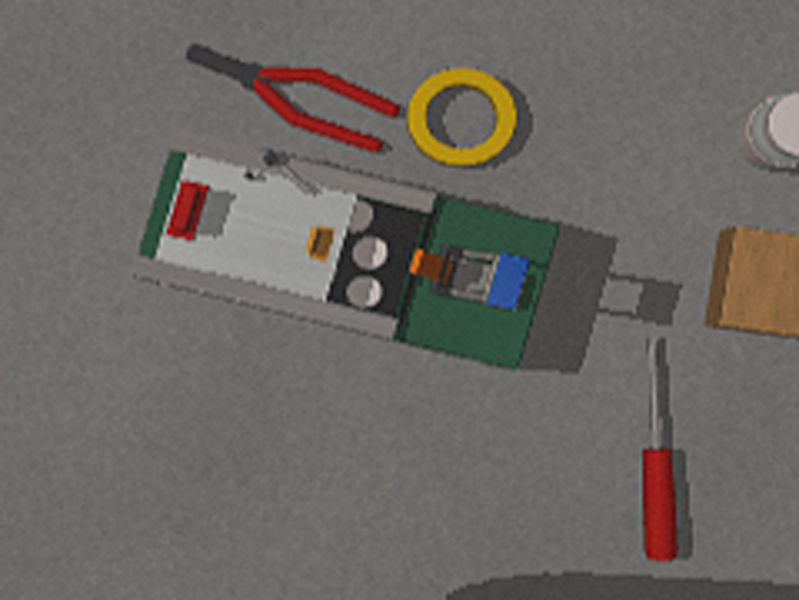

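View pics/b.png

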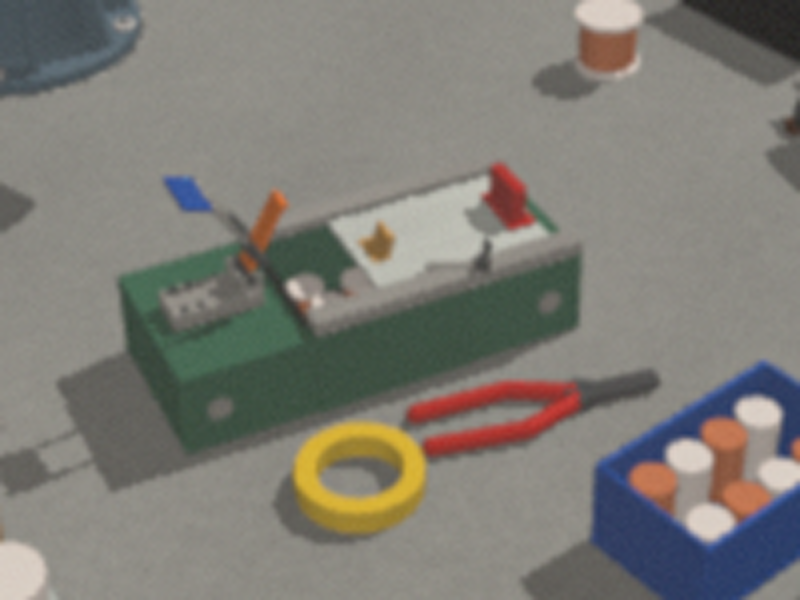

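The top view shows the chest with its handle at about (296,180) and keeper at (336,191). The lever tip is near (365,197), the blue plate near (393,204), and the catch is on the upper (world +x) side. In the scene view the loop leans back over the deck, and the pliers and tape lie on the +x side. Next I fit the chest pose.

```bash
python3 - <<'E'
from h import *
from scipy.optimize import least_squares
top,K,T=grab("top"); sc,Ks,Ts=grab("scene")
c=lambda u,v:(u/3.333+240,v/3+110)
s=lambda u,v:(u/4+220,v/4+150)
# chest pts -> pixels
P=[((66,-158,70),c(557,225),0),((-66,-158,70),c(520,370),0),
((66,-158,70),s(188,378),1),((-66,-158,70),s(120,280),1),((66,-158,0),s(192,450),1),((66,158,82),s(580,243),1)]
def f(q):
    x,y,th,=q; r=[]
    for p,uv,k in P:
        p=np.array(p)/1e3; w=np.array([x+p[0]*np.cos(th)-p[1]*np.sin(th),y+p[0]*np.sin(th)+p[1]*np.cos(th),p[2]])
        r+=list(proj(w,*((K,T) if k==0 else (Ks,Ts)))-uv)
    return r
o=least_squares(f,[.5,0,-.2]); print(o.x, np.round(o.fun,1))
x,y,th=o.x; Rz=np.array([[np.cos(th),-np.sin(th)],[np.sin(th),np.cos(th)]])
def ch(w): return (Rz.T@(w[:2]-[x,y])*1e3).round(1)
def red(im,lo,hi):
    h=cv2.cvtColor(im,cv2.COLOR_RGB2HSV); return cv2.inRange(h,lo,hi)
print("handle",ch(atz(*c(185,210),.100,K,T)),"keeper",ch(atz(*c(322,243),.084,K,T)))
print("tip", ch(atz(*c(417,262),.14,K,T)),"plate",ch(atz(*c(511,281),.16,K,T)))
d=viewer.grab_frame("wrist"); print(np.array(d["tool_from_camera"]).round(3).tolist(),d["camera_matrix"][0][0])
E
```

```text
[ 0.5645445  -0.03786483 -0.22340917] [-0.2 -1.1 -1.3 -0.8 -1.9  0.3 -1.1 -1.7 -0.7  1.4  1.2 -2. ]
handle [  0.5 126.3] keeper [ 0.6 16.6]
tip [ -0.7 -55.2] plate [ 1.000e-01 -1.241e+02]
[[0.001, -0.957, -0.29, 0.074], [1.0, 0.001, -0.0, -0.001], [0.0, -0.29, 0.957, -0.156], [0.0, 0.0, 0.0, 1.0]] 303.85360980769764
```

```bash
cat >> h.py <<'E'
CX,CY,TH=0.5645,-0.0379,-0.2234
def w(p):  # chest mm -> world m
    x,y,z=np.array(p)/1e3; c,s=np.cos(TH),np.sin(TH)
    return np.array([CX+x*c-y*s,CY+x*s+y*c,z])
def c_(p):
    c,s=np.cos(TH),np.sin(TH); d=np.array(p[:2])-[CX,CY]
    return np.array([d@[c,s],d@[-s,c],p[2]])*1e3
def delta(p,az=None):
    """shift/turn from the measured pose to chest pt p (mm), tool down with tool x along chest +y"""
    s=env.observe(); M=R.from_rotvec(s["eef_rot"])
    c,sn=np.cos(TH),np.sin(TH)
    G=R.from_matrix(np.array([[-sn,c,0],[c,sn,0],[0,0,-1]]).T)
    print("shift",M.inv().apply(w(p)-s["tool_pos"]).round(4),"rot",(M.inv()*G).as_rotvec().round(4),"at",c_(s["tool_pos"]).round(1),"t",s["time"],"F",s["wrist_force"].round(1))
E
python3 -c "
from h import *
delta((0,150,290))"
```

```text
shift [ 0.5897 -0.4292 -0.0721] rot [ 0.     -0.     -0.9256] at [-213.1 -547.5  217.9] t 1.05 F [-0.5  1.  -0.1]
```

{"method": "send_rows", "body": {"targets": [{"x":0,"y":0,"z":-0.05,"rz":0},{"x":0.59,"y":-0.429,"z":-0.072,"rz":-0.926},{"x":0.59,"y":-0.429,"z":-0.072,"rz":-0.926},{"x":0.59,"y":-0.429,"z":-0.072,"rz":-0.926},{"x":0.59,"y":-0.429,"z":-0.072,"rz":-0.926},{"x":0.59,"y":-0.429,"z":-0.072,"rz":-0.926},{"x":0.59,"y":-0.429,"z":-0.072,"rz":-0.926},{"x":0.59,"y":-0.429,"z":-0.072,"rz":-0.926}], "jaw": 1}}

```text
schema error: expected keys x, y, z, rx, ry, rz
```

```bash
python3 -c "
from h import *
delta((0,150,290))"
```

```text
shift [ 0.5897 -0.4292 -0.0721] rot [ 0.     -0.     -0.9256] at [-213.1 -547.5  217.9] t 1.05 F [-0.5  1.  -0.1]
```

{"method": "send_rows", "body": {"targets": [{"x":0,"y":0,"z":-0.05,"rx":0,"ry":0,"rz":0},{"x":0.59,"y":-0.429,"z":-0.072,"rx":0,"ry":0,"rz":-0.926},{"x":0.59,"y":-0.429,"z":-0.072,"rx":0,"ry":0,"rz":-0.926},{"x":0.59,"y":-0.429,"z":-0.072,"rx":0,"ry":0,"rz":-0.926},{"x":0.59,"y":-0.429,"z":-0.072,"rx":0,"ry":0,"rz":-0.926},{"x":0.59,"y":-0.429,"z":-0.072,"rx":0,"ry":0,"rz":-0.926},{"x":0.59,"y":-0.429,"z":-0.072,"rx":0,"ry":0,"rz":-0.926},{"x":0.59,"y":-0.429,"z":-0.072,"rx":0,"ry":0,"rz":-0.926}], "jaw": 1}}

```text
time: 1.85
tool_pos: [0.41, -0.2192, 0.2788]
eef_rot: [2.45, 1.965, 0.0]
wrist_force: [0.4, 0.8, -0.6]
gripper_width: 0.0001
finger_force: 0.0
```

```bash
python3 -c "
from h import *
delta((0,150,290))"
```

```text
shift [ 0.3605  0.1122 -0.0112] rot [0.0009 0.0004 0.0047] at [-110.5 -211.1  278.8] t 1.85 F [ 0.4  0.8 -0.6]
```

{"method": "send_rows", "body": {"targets": [{"x":0.36,"y":0.112,"z":-0.011,"rx":0,"ry":0,"rz":0},{"x":0.36,"y":0.112,"z":-0.011,"rx":0,"ry":0,"rz":0},{"x":0.36,"y":0.112,"z":-0.011,"rx":0,"ry":0,"rz":0},{"x":0.36,"y":0.112,"z":-0.011,"rx":0,"ry":0,"rz":0},{"x":0.36,"y":0.112,"z":-0.011,"rx":0,"ry":0,"rz":0},{"x":0.36,"y":0.112,"z":-0.011,"rx":0,"ry":0,"rz":0},{"x":0.36,"y":0.112,"z":-0.011,"rx":0,"ry":0,"rz":0},{"x":0.36,"y":0.112,"z":-0.011,"rx":0,"ry":0,"rz":0}]}}

```text
time: 2.65
tool_pos: [0.5992, 0.1088, 0.2894]
eef_rot: [-2.452, -1.963, -0.001]
wrist_force: [-0.0, -0.7, -0.6]
gripper_width: -0.0001
finger_force: 0.0
```

```bash
python3 -c "
from h import *
f,K,T=grab('wrist','w1.png')
for n in ('shutter_handle','keeper_back','lever'):
    for d in viewer.outline_of(n,'wrist')[:1]: print(n,d['conf'],d['bbox'])
for p in ((0,126,108),(0,132,108),(0,16,76),(66,158,82),(-66,158,82)): print(p,proj(w(p),K,T).round(0))
delta((0,160,290))"
```

```text
shutter_handle 0.67 [285.7, 177.6, 364.4, 277.9]
keeper_back 0.76 [284.9, 179.0, 364.9, 276.9]
lever 0.66 [316.6, 337.0, 330.9, 352.8]
(0, 126, 108) [323. 199.]
(0, 132, 108) [323. 194.]
(0, 16, 76) [323. 270.]
(66, 158, 82) [378. 168.]
(-66, 158, 82) [269. 168.]
shift [ 0.0128 -0.0008 -0.001 ] rot [-0.0008  0.0007  0.0018] at [  0.8 147.2 289. ] t 2.85 F [-0.7 -0.5  0. ]
```

View pics/w1.png

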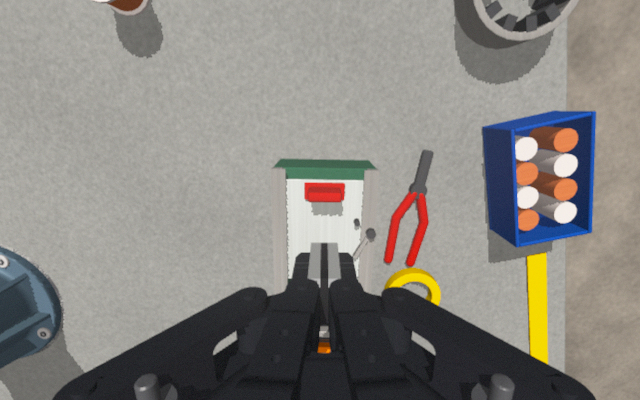

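```bash
python3 -c "
from h import *
f,K,T=grab('wrist')
m=cv2.inRange(cv2.cvtColor(f,cv2.COLOR_RGB2HSV),(0,150,60),(8,255,255))[175:210,295:355]
ys,xs=np.nonzero(m); print(xs.min()+295,xs.max()+295,ys.min()+175,ys.max()+175)
print(f[178:206,325].tolist())
for v in range(181,205,2): print(v,[c_(atz(325,v+.5,z,K,T))[:2].round(1) for z in (.108,.076)])
"
```

```text
306 344 180 198
[[227, 228, 222], [220, 173, 166], [218, 64, 58], [221, 45, 39], [222, 52, 45], [208, 46, 44], [185, 51, 47], [173, 47, 46], [174, 49, 41], [176, 50, 46], [177, 53, 47], [197, 48, 46], [226, 52, 44], [231, 49, 46], [228, 52, 47], [225, 53, 46], [223, 51, 46], [221, 52, 48], [216, 52, 45], [201, 50, 46], [164, 63, 54], [149, 126, 118], [155, 157, 151], [155, 158, 151], [156, 159, 151], [155, 157, 152], [155, 157, 150], [154, 156, 149]]
181 [array([  1.4, 143.3]), array([  1.5, 135.9])]
183 [array([  1.4, 141. ]), array([  1.5, 133.4])]
185 [array([  1.4, 138.7]), array([  1.5, 130.8])]
187 [array([  1.4, 136.3]), array([  1.5, 128.2])]
189 [array([  1.4, 133.9]), array([  1.5, 125.6])]
191 [array([  1.4, 131.6]), array([  1.6, 123. ])]
193 [array([  1.4, 129.2]), array([  1.6, 120.4])]
195 [array([  1.4, 126.8]), array([  1.6, 117.8])]
197 [array([  1.4, 124.4]), array([  1.6, 115.2])]
199 [array([  1.5, 122. ]), array([  1.6, 112.5])]
201 [array([  1.5, 119.6]), array([  1.6, 109.9])]
203 [array([  1.5, 117.1]), array([  1.6, 107.2])]
```

{"method": "send_rows", "body": {"targets": [{"x":0.016,"y":0,"z":0.05,"rx":0,"ry":0,"rz":0},{"x":0.016,"y":0,"z":0.1,"rx":0,"ry":0,"rz":0},{"x":0.016,"y":0,"z":0.15,"rx":0,"ry":0,"rz":0},{"x":0.016,"y":0,"z":0.177,"rx":0,"ry":0,"rz":0},{"x":0.016,"y":0,"z":0.177,"rx":0,"ry":0,"rz":0},{"x":0.016,"y":0,"z":0.177,"rx":0,"ry":0,"rz":0}]}}

```text
time: 3.5
tool_pos: [0.6019, 0.1196, 0.1133]
eef_rot: [2.456, 1.958, 0.0]
wrist_force: [0.2, 0.0, 0.1]
gripper_width: 0.0
finger_force: 0.0
```

{"method": "send_rows", "body": {"targets": [{"x":-0.01,"y":0,"z":0,"rx":0,"ry":0,"rz":0},{"x":-0.018,"y":0,"z":0,"rx":0,"ry":0,"rz":0},{"x":-0.026,"y":0,"z":0,"rx":0,"ry":0,"rz":0},{"x":-0.034,"y":0,"z":0,"rx":0,"ry":0,"rz":0},{"x":-0.034,"y":0,"z":0,"rx":0,"ry":0,"rz":0}]}}

```text
time: 4.0
tool_pos: [0.5942, 0.0864, 0.113]
eef_rot: [2.456, 1.958, 0.0]
wrist_force: [0.4, 0.9, 0.1]
gripper_width: 0.0002
finger_force: 0.0
```

```bash
python3 -c "
from h import *
delta((0,100,112))"
```

```text
shift [-0.0278 -0.0014  0.001 ] rot [ 0.0006  0.0002 -0.0009] at [  1.5 127.8 113. ] t 4.0 F [0.4 0.9 0.1]
```

{"method": "send_rows", "body": {"targets": [{"x":-0.004,"y":0,"z":0,"rx":0,"ry":0,"rz":0},{"x":-0.008,"y":0,"z":0,"rx":0,"ry":0,"rz":0},{"x":-0.012,"y":0,"z":0,"rx":0,"ry":0,"rz":0},{"x":-0.016,"y":0,"z":0,"rx":0,"ry":0,"rz":0},{"x":-0.02,"y":0,"z":0,"rx":0,"ry":0,"rz":0}]}}

```text
time: 4.5
tool_pos: [0.5897, 0.0679, 0.1124]
eef_rot: [-2.455, -1.961, 0.0]
wrist_force: [0.4, -0.1, 0.8]
gripper_width: 0.0
finger_force: 0.0
```

```bash
python3 -c "
from h import *
f,K,T=grab('top','t1.png');f2,K2,T2=grab('scene')
delta((0,100,112))
a=cv2.resize(f[130:250,260:420],(640,480),interpolation=2)
cv2.imwrite('pics/t1.png',a[:,:,::-1])"
```

```text
shift [-0.0086 -0.0012  0.0004] rot [-0.0002  0.0001 -0.0001] at [  1.2 108.6 112.4] t 4.6 F [-0.5 -0.3  0.1]
```

View pics/t1.png

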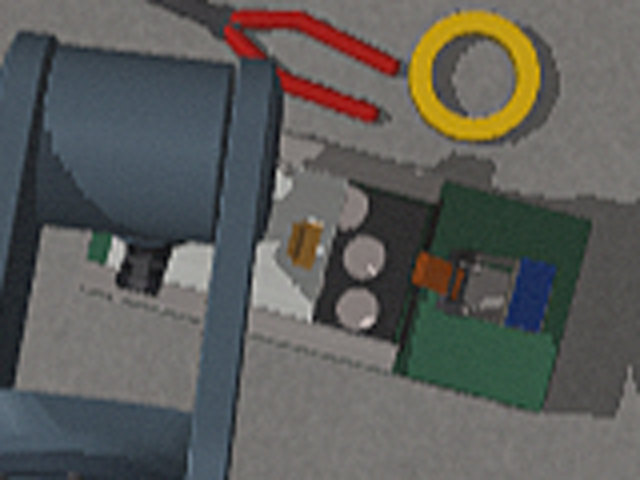

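The keeper is still at about (337,191), so the shutter hasn't moved. I'll check with the wrist camera.

```bash
python3 -c "
from h import *
f,K,T=grab('wrist'); g,K2,T2=grab('scene')
a=np.hstack([cv2.resize(f[100:300,200:440],(480,400),interpolation=2),cv2.resize(g[150:250,240:320+0],(320,400),interpolation=2)])
a=np.hstack([cv2.resize(f[120:320,220:420],(400,400),interpolation=2),cv2.resize(g[150:250,280:380],(400,400),interpolation=2)])
print(K2,proj(w((1,108.6,90)),K2,T2),proj(w((0,128,108)),K2,T2))
cv2.imwrite('pics/m1.png',a[:,:,::-1])"
```

```text
[[471.08286368   0.         319.4412174 ]
 [  0.         471.08286368 200.64108548]
 [  0.           0.           1.        ]] [340.69055698 199.68410557] [346.32415093 192.80426926]
```

View pics/m1.png

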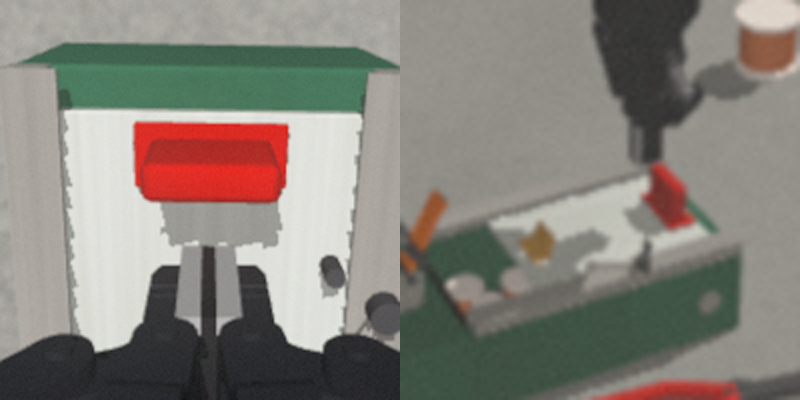

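```bash
python3 -c "
from h import *
d=viewer.grab_frame('wrist');K=d['camera_matrix'];Tc=np.array(d['tool_from_camera'])
for z in (-.02,0,.022):
  for x in (-.011,0,.011): print(z,x,proj((x,0,z),K,Tc).round(1))
f,K2,T2=grab('scene')
print(f[180:206,338:344].mean(1).round(0).tolist())
for z in (90,110,130): print(z,proj(w((1,108,z)),K2,T2),proj(w((1,119,z)),K2,T2))
f,K,T=grab('wrist')
for dd in ((0,134,108),(0,122,108),(0,158,82),(0,147,76)):print(dd,proj(w(dd),K,T))
"
```

```text
-0.02 -0.011 [325.2 284.2]
-0.02 0 [325.2 264.9]
-0.02 0.011 [325.3 244.8]
0 -0.011 [325.  265.1]
0 0 [325.1 247.6]
0 0.011 [325.1 229.4]
0.022 -0.011 [324.9 248.3]
0.022 0 [324.9 232.5]
0.022 0.011 [324.9 216.1]
[[59.0, 58.0, 56.0], [64.0, 64.0, 63.0], [72.0, 70.0, 69.0], [75.0, 74.0, 72.0], [76.0, 74.0, 73.0], [77.0, 76.0, 74.0], [76.0, 75.0, 74.0], [75.0, 74.0, 73.0], [75.0, 75.0, 72.0], [77.0, 77.0, 75.0], [98.0, 92.0, 89.0], [124.0, 108.0, 104.0], [129.0, 110.0, 104.0], [127.0, 110.0, 104.0], [149.0, 136.0, 129.0], [170.0, 158.0, 151.0], [176.0, 164.0, 155.0], [173.0, 155.0, 148.0], [167.0, 131.0, 123.0], [153.0, 114.0, 107.0], [146.0, 118.0, 111.0], [141.0, 122.0, 116.0], [134.0, 122.0, 116.0], [128.0, 124.0, 118.0], [129.0, 128.0, 122.0], [130.0, 130.0, 123.0]]
90 [340.5127351  199.73879938] [343.76442143 198.73865756]
110 [340.54715971 194.22112934] [343.82591195 193.22776294]
130 [340.58216585 188.61025047] [343.88843835 187.62403136]
(0, 134, 108) [323.02989187 203.1189474 ]
(0, 122, 108) [323.02424828 223.40490022]
(0, 158, 82) [323.13485937 153.22442075]
(0, 147, 76) [323.14632173 169.1325207 ]
```

{"method": "send_rows", "body": {"targets": [{"x":-0.01,"y":0,"z":0.003,"rx":0,"ry":0,"rz":0},{"x":-0.01,"y":0,"z":0.006,"rx":0,"ry":0,"rz":0},{"x":-0.01,"y":0,"z":0.009,"rx":0,"ry":0,"rz":0},{"x":-0.01,"y":0,"z":0.011,"rx":0,"ry":0,"rz":0},{"x":-0.01,"y":0,"z":0.011,"rx":0,"ry":0,"rz":0}]}}

```text
time: 5.35
tool_pos: [0.5872, 0.0585, 0.1009]
eef_rot: [-2.454, -1.96, 0.001]
wrist_force: [-0.4, -0.2, -0.5]
gripper_width: 0.0001
finger_force: 0.0
```

{"method": "send_rows", "body": {"targets": [{"x":0,"y":0,"z":0.002,"rx":0,"ry":0,"rz":0},{"x":0,"y":0,"z":0.004,"rx":0,"ry":0,"rz":0},{"x":0,"y":0,"z":0.005,"rx":0,"ry":0,"rz":0},{"x":0,"y":0,"z":0.006,"rx":0,"ry":0,"rz":0}]}}

```text
time: 5.75
tool_pos: [0.5876, 0.0585, 0.0953]
eef_rot: [-2.455, -1.961, 0.0]
wrist_force: [0.0, -0.1, -0.6]
gripper_width: 0.0001
finger_force: 0.0
```

```bash
python3 -c "
from h import *
f,K,T=grab('wrist'); g,K2,T2=grab('scene')
a=np.hstack([cv2.resize(f[120:320,220:420],(400,400),interpolation=2),cv2.resize(g[165:215,300:350],(400,400),interpolation=2)])
cv2.imwrite('pics/m2.png',a[:,:,::-1])
delta((0,100,112))"
```

```text
shift [ 0.0009 -0.0011 -0.0167] rot [-0.0002  0.      0.0004] at [ 1.1 99.1 95.3] t 5.85 F [-0.4  0.7 -0.2]
```

View pics/m2.png

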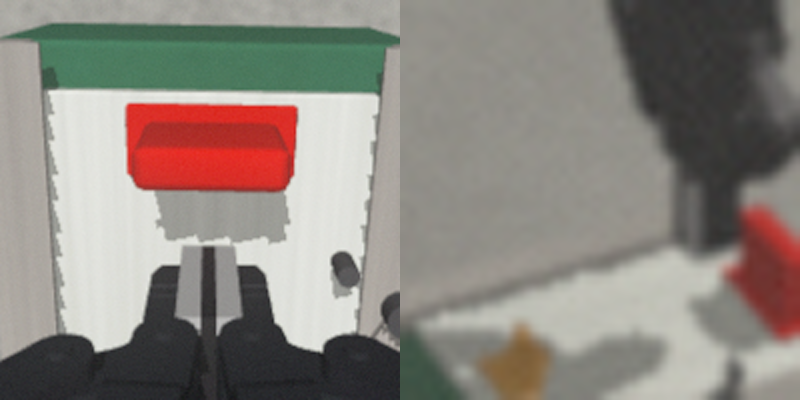

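{"method": "send_rows", "body": {"targets": [{"x":0,"y":0,"z":0.01,"rx":0,"ry":0,"rz":0},{"x":0,"y":0,"z":0.018,"rx":0,"ry":0,"rz":0},{"x":0,"y":0,"z":0.021,"rx":0,"ry":0,"rz":0},{"x":0,"y":0,"z":0.023,"rx":0,"ry":0,"rz":0},{"x":0,"y":0,"z":0.023,"rx":0,"ry":0,"rz":0}]}}

```text
time: 6.35
tool_pos: [0.5873, 0.0585, 0.0719]
eef_rot: [-2.454, -1.96, 0.001]
wrist_force: [-0.2, -0.6, 1.2]
gripper_width: -0.0002
finger_force: 0.0
```

{"method": "send_rows", "body": {"targets": [{"x":0,"y":0,"z":0.001,"rx":0,"ry":0,"rz":0},{"x":0,"y":0,"z":0.002,"rx":0,"ry":0,"rz":0},{"x":0,"y":0,"z":0.003,"rx":0,"ry":0,"rz":0}]}}

```text
time: 6.65
tool_pos: [0.5878, 0.0584, 0.0696]
eef_rot: [2.455, 1.96, 0.0]
wrist_force: [-1.5, 0.6, -0.6]
gripper_width: -0.0001
finger_force: 0.0
```

{"method": "send_rows", "body": {"targets": [{"x":0,"y":0,"z":0.001,"rx":0,"ry":0,"rz":0},{"x":0,"y":0,"z":0.002,"rx":0,"ry":0,"rz":0},{"x":0,"y":0,"z":0.003,"rx":0,"ry":0,"rz":0}]}}

```text
time: 6.95
tool_pos: [0.5876, 0.0585, 0.0664]
eef_rot: [2.455, 1.96, 0.0]
wrist_force: [0.6, -0.0, 0.5]
gripper_width: -0.0002
finger_force: 0.0
```

{"method": "send_rows", "body": {"targets": [{"x":0,"y":0,"z":0.001,"rx":0,"ry":0,"rz":0},{"x":0,"y":0,"z":0.002,"rx":0,"ry":0,"rz":0},{"x":0,"y":0,"z":0.003,"rx":0,"ry":0,"rz":0}]}}

```text
time: 7.25
tool_pos: [0.5876, 0.0585, 0.0634]
eef_rot: [-2.455, -1.96, 0.0]
wrist_force: [-0.2, 0.7, 0.6]
gripper_width: -0.0002
finger_force: 0.0
```

```bash
python3 -c "
from h import *
g,K2,T2=grab('scene')
cv2.imwrite('pics/m3.png',cv2.resize(g[165:215,300:362],(800,640)[:2],interpolation=2)[:600,:,::-1])
delta((0,100,112))
for z in (76,86,96): print(z,proj(w((1,99,z)),K2,T2))"
```

```text
shift [ 0.001  -0.001  -0.0488] rot [-0.0003  0.      0.0004] at [ 1.  99.  63.2] t 7.3 F [-0.4 -0.2 -0.1]
76 [337.83072373 204.37301037]
86 [337.83665795 201.65478796]
96 [337.84264169 198.91388064]
```

View pics/m3.png

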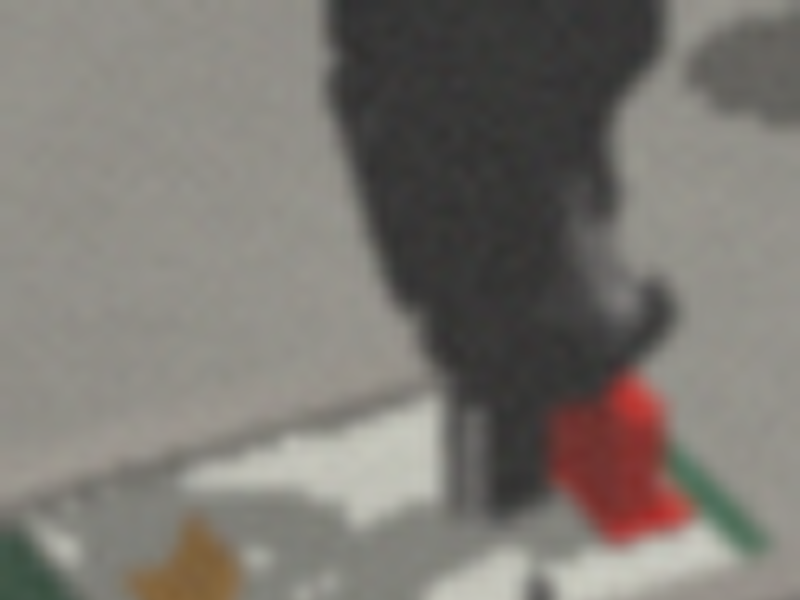

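{"method": "send_rows", "body": {"targets": [{"x":0,"y":0,"z":-0.04,"rx":0,"ry":0,"rz":0},{"x":0.0,"y":0,"z":-0.07,"rx":0,"ry":0,"rz":0},{"x":0.04,"y":0,"z":-0.07,"rx":0,"ry":0,"rz":0},{"x":0.063,"y":0,"z":-0.07,"rx":0,"ry":0,"rz":0},{"x":0.063,"y":0,"z":-0.05,"rx":0,"ry":0,"rz":0},{"x":0.063,"y":0,"z":-0.016,"rx":0,"ry":0,"rz":0},{"x":0.063,"y":0,"z":-0.016,"rx":0,"ry":0,"rz":0}]}}

```text
time: 8.0
tool_pos: [0.5976, 0.1201, 0.0748]
eef_rot: [-2.45, -1.958, 0.011]
wrist_force: [-1.7, -0.1, -1.6]
gripper_width: -0.0002
finger_force: 0.0
```

{"method": "send_rows", "body": {"targets": [{"x":-0.01,"y":0,"z":0,"rx":0,"ry":0,"rz":0},{"x":-0.016,"y":0,"z":0,"rx":0,"ry":0,"rz":0},{"x":-0.022,"y":0,"z":0,"rx":0,"ry":0,"rz":0},{"x":-0.028,"y":0,"z":0,"rx":0,"ry":0,"rz":0},{"x":-0.034,"y":0,"z":0,"rx":0,"ry":0,"rz":0}]}}

```text
time: 8.5
tool_pos: [0.5949, 0.0864, 0.0809]
eef_rot: [2.454, 1.959, 0.004]
wrist_force: [0.3, 3.9, 3.5]
gripper_width: 0.0001
finger_force: 2.0
```

{"method": "send_rows", "body": {"targets": [{"x":-0.005,"y":0,"z":0,"rx":0,"ry":0,"rz":0},{"x":-0.01,"y":0,"z":0,"rx":0,"ry":0,"rz":0},{"x":-0.015,"y":0,"z":0,"rx":0,"ry":0,"rz":0}]}}

```text
time: 8.8
tool_pos: [0.5909, 0.0718, 0.0798]
eef_rot: [2.454, 1.96, 0.001]
wrist_force: [0.7, 4.0, 2.8]
gripper_width: -0.0
finger_force: 1.9
```

```bash
cat >> h.py <<'E'
def keeper(a=(30,120,70),b=(0,0,0)):
    f,K,T=grab('top'); h=cv2.cvtColor(f[150:230,300:385],cv2.COLOR_RGB2HSV)
    m=cv2.inRange(h,(10,120,70),(25,255,255)); n,l,st,ce=cv2.connectedComponentsWithStats(m)
    for i in range(1,n):
        if st[i,4]>8: u,v=ce[i]+[300,150]; print("brass/orange",st[i,4],(u.round(1),v.round(1)),"chest@84",c_(atz(u,v,.084,K,T)).round(1))
E
python3 -c "
from h import *
delta((0,100,80)); keeper()"
```

```text
shift [-0.0128 -0.0015 -0.0002] rot [ 0.0008 -0.0002  0.0004] at [  1.5 112.8  79.8] t 8.8 F [0.7 4.  2.8]
brass/orange 158 (np.float64(372.2), np.float64(158.5)) chest@84 [106.3 -52.2  84. ]
brass/orange 66 (np.float64(347.5), np.float64(193.7)) chest@84 [  1.  -12.5  84. ]
brass/orange 72 (np.float64(367.6), np.float64(197.8)) chest@84 [  3.6 -65.7  84. ]
brass/orange 12 (np.float64(373.9), np.float64(200.3)) chest@84 [  1.3 -83.3  84. ]
```

{"method": "send_rows", "body": {"targets": [{"x":-0.004,"y":0,"z":0,"rx":0,"ry":0,"rz":0},{"x":-0.008,"y":0,"z":0,"rx":0,"ry":0,"rz":0},{"x":-0.012,"y":0,"z":0,"rx":0,"ry":0,"rz":0}]}}

```text
time: 9.15
tool_pos: [0.5882, 0.0611, 0.0795]
eef_rot: [-2.454, -1.96, -0.002]
wrist_force: [1.7, 7.7, 1.8]
gripper_width: 0.0001
finger_force: 3.7
```

{"method": "send_rows", "body": {"targets": [{"x":-0.003,"y":0,"z":0,"rx":0,"ry":0,"rz":0},{"x":-0.005,"y":0,"z":0,"rx":0,"ry":0,"rz":0}]}}

```text
time: 9.35
tool_pos: [0.587, 0.0562, 0.0795]
eef_rot: [-2.454, -1.96, -0.002]
wrist_force: [1.2, 7.0, 2.9]
gripper_width: -0.0002
finger_force: 3.4
```

{"method": "send_rows", "body": {"targets": [{"x":-0.002,"y":0,"z":0,"rx":0,"ry":0,"rz":0},{"x":-0.004,"y":0,"z":0,"rx":0,"ry":0,"rz":0}]}}

```text
time: 9.55
tool_pos: [0.586, 0.0521, 0.0795]
eef_rot: [-2.454, -1.961, -0.001]
wrist_force: [1.4, 3.9, 3.0]
gripper_width: -0.0002
finger_force: 2.0
```

```bash
python3 -c "
from h import *
delta((0,100,80)); keeper()"
```

```text
shift [ 0.0075 -0.001  -0.0005] rot [-0.0001 -0.0007  0.0008] at [ 1.  92.5 79.5] t 9.55 F [1.4 3.9 3. ]
brass/orange 157 (np.float64(372.2), np.float64(158.5)) chest@84 [106.3 -52.   84. ]
brass/orange 68 (np.float64(354.9), np.float64(195.8)) chest@84 [  0.4 -32.6  84. ]
brass/orange 72 (np.float64(367.6), np.float64(197.8)) chest@84 [  3.6 -65.7  84. ]
brass/orange 10 (np.float64(373.9), np.float64(200.4)) chest@84 [  1.1 -83.3  84. ]
```

{"method": "send_rows", "body": {"targets": [{"x":-0.001,"y":0,"z":0,"rx":0,"ry":0,"rz":0},{"x":-0.002,"y":0,"z":0,"rx":0,"ry":0,"rz":0}]}}

```text
time: 9.8
tool_pos: [0.5854, 0.0496, 0.0793]
eef_rot: [-2.455, -1.96, 0.0]
wrist_force: [0.4, 3.4, 2.2]
gripper_width: 0.0001
finger_force: 1.8
```

{"method": "send_rows", "body": {"targets": [{"x":-0.001,"y":0,"z":0,"rx":0,"ry":0,"rz":0},{"x":-0.002,"y":0,"z":0,"rx":0,"ry":0,"rz":0}]}}

```text
time: 10.0
tool_pos: [0.5851, 0.0487, 0.0793]
eef_rot: [-2.454, -1.959, -0.002]
wrist_force: [1.2, 9.5, 1.3]
gripper_width: 0.0002
finger_force: 5.2
```

{"method": "send_rows", "body": {"targets": [{"x":-0.001,"y":0,"z":0,"rx":0,"ry":0,"rz":0},{"x":-0.001,"y":0,"z":0,"rx":0,"ry":0,"rz":0}]}}

```text
time: 10.2
tool_pos: [0.5851, 0.0487, 0.0793]
eef_rot: [-2.453, -1.959, -0.004]
wrist_force: [3.1, 11.2, 0.4]
gripper_width: 0.0001
finger_force: 5.7
```

```bash
python3 -c "
from h import *
delta((0,110,80)); keeper()"
```

```text
shift [ 0.021  -0.0009 -0.0006] rot [ 0.     -0.0034  0.0003] at [ 0.9 89.  79.3] t 10.2 F [ 3.1 11.2  0.4]
brass/orange 157 (np.float64(372.2), np.float64(158.5)) chest@84 [106.3 -52.   84. ]
brass/orange 67 (np.float64(356.3), np.float64(196.1)) chest@84 [  0.5 -36.1  84. ]
brass/orange 73 (np.float64(367.6), np.float64(197.7)) chest@84 [  3.8 -65.6  84. ]
brass/orange 11 (np.float64(373.9), np.float64(200.2)) chest@84 [  1.7 -83.2  84. ]
```

{"method": "send_rows", "body": {"targets": [{"x":0.012,"y":0,"z":0,"rx":0,"ry":0,"rz":0},{"x":0.012,"y":0,"z":-0.05,"rx":0,"ry":0,"rz":0},{"x":0.012,"y":0,"z":-0.1,"rx":0,"ry":0,"rz":0},{"x":0.012,"y":0,"z":-0.14,"rx":0,"ry":0,"rz":0},{"x":-0.038,"y":0,"z":-0.14,"rx":0,"ry":0,"rz":0},{"x":-0.088,"y":0,"z":-0.14,"rx":0,"ry":0,"rz":0},{"x":-0.138,"y":0,"z":-0.14,"rx":0,"ry":0,"rz":0},{"x":-0.188,"y":0,"z":-0.14,"rx":0,"ry":0,"rz":0}]}}

```text
time: 11.05
tool_pos: [0.5422, -0.1384, 0.2192]
eef_rot: [2.454, 1.961, -0.003]
wrist_force: [1.0, -0.2, -0.2]
gripper_width: -0.0002
finger_force: 0.0
```

{"method": "send_rows", "body": {"targets": [{"x":-0.05,"y":0,"z":0,"rx":0,"ry":0,"rz":0},{"x":-0.07,"y":0,"z":0,"rx":0,"ry":0,"rz":0},{"x":-0.07,"y":0,"z":0,"rx":0,"ry":0,"rz":0},{"x":-0.07,"y":0,"z":0,"rx":0,"ry":0,"rz":0}]}}

```text
time: 11.45
tool_pos: [0.5273, -0.205, 0.2189]
eef_rot: [-2.455, -1.958, 0.001]
wrist_force: [-0.1, 0.1, -0.4]
gripper_width: -0.0001
finger_force: 0.0
```

```bash
python3 -c "
from h import *
delta((0,-165,147)); keeper()
f,K,T=grab('wrist'); g,K2,T2=grab('scene')
a=np.hstack([cv2.resize(f[120:320,220:420],(400,400),interpolation=2),cv2.resize(g[160:235,240:315],(400,400),interpolation=2)])
cv2.imwrite('pics/p1.png',a[:,:,::-1])
for L in (1.9,2.04,2.2):
  pv=np.array([-82-18*np.cos(L)*1,94+18*np.sin(L)]) if 0 else np.array([-82-18*np.cos(L),94+18*np.sin(L)])
  tip=(0,-82-60*np.cos(L),94+60*np.sin(L)); A=4.19-L; bar=(0,pv[0]+66*np.cos(A),pv[1]+66*np.sin(A)); pl=(0,bar[1]+13*np.cos(A+.7),bar[2]+13*np.sin(A+.7))
  print(L,np.round([tip,bar,pl],0).tolist(),[proj(w(p),K2,T2).round(1).tolist() for p in (tip,bar,pl)])
"
```

```text
shift [ 0.0062 -0.0007  0.0719] rot [-0.0015 -0.0001 -0.001 ] at [   0.8 -171.2  218.9] t 11.45 F [-0.1  0.1 -0.4]
brass/orange 156 (np.float64(372.1), np.float64(158.5)) chest@84 [106.3 -52.   84. ]
brass/orange 67 (np.float64(356.3), np.float64(196.2)) chest@84 [  0.2 -36.2  84. ]
brass/orange 67 (np.float64(367.5), np.float64(197.8)) chest@84 [  3.6 -65.5  84. ]
brass/orange 11 (np.float64(374.0), np.float64(200.3)) chest@84 [  1.5 -83.4  84. ]
1.9 [[0.0, -63.0, 151.0], [0.0, -120.0, 161.0], [0.0, -133.0, 163.0]] [[286.3, 198.4], [266.7, 201.1], [262.2, 201.8]]
2.04 [[0.0, -55.0, 148.0], [0.0, -110.0, 165.0], [0.0, -122.0, 169.0]] [[288.9, 198.6], [269.9, 198.8], [265.5, 198.9]]
2.2 [[0.0, -47.0, 143.0], [0.0, -98.0, 169.0], [0.0, -110.0, 175.0]] [[291.7, 199.3], [273.8, 196.5], [269.6, 196.0]]
```

View pics/p1.png

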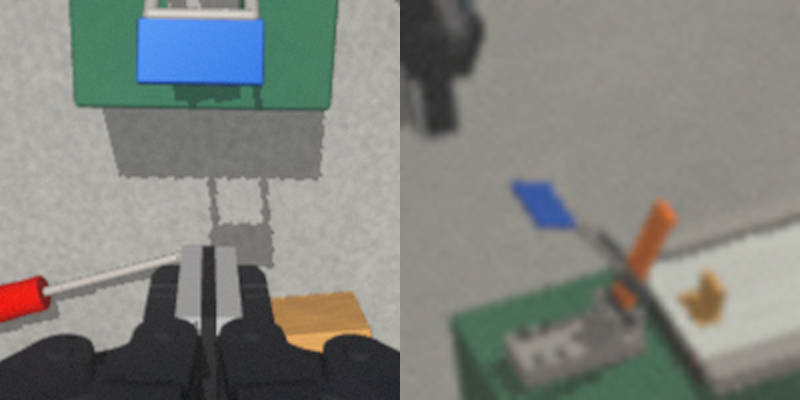

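{"method": "send_rows", "body": {"targets": [{"x":0,"y":0,"z":0.04,"rx":0,"ry":0,"rz":0},{"x":0,"y":0,"z":0.072,"rx":0,"ry":0,"rz":0},{"x":0,"y":0,"z":0.072,"rx":0,"ry":0,"rz":0},{"x":0.02,"y":0,"z":0.072,"rx":0,"ry":0,"rz":0},{"x":0.03,"y":0,"z":0.072,"rx":0,"ry":0,"rz":0},{"x":0.04,"y":0,"z":0.072,"rx":0,"ry":0,"rz":0},{"x":0.05,"y":0,"z":0.072,"rx":0,"ry":0,"rz":0},{"x":0.06,"y":0,"z":0.072,"rx":0,"ry":0,"rz":0}]}}

```text
time: 12.4
tool_pos: [0.5416, -0.1457, 0.1482]
eef_rot: [2.454, 1.96, 0.001]
wrist_force: [0.0, 0.2, 0.1]
gripper_width: -0.0001
finger_force: 0.1
```

```bash
python3 -c "
from h import *
delta((0,-165,147))
g,K2,T2=grab('scene')
m=cv2.inRange(cv2.cvtColor(g[165:230,240:320],cv2.COLOR_RGB2HSV),(105,120,60),(125,255,255)); y,x=np.nonzero(m); print(len(x),x.mean()+240,y.mean()+165)
L=2.04;pv=np.array([-82-18*np.cos(L),94+18*np.sin(L)])
for A in (2.15,1.9,1.7,1.57,1.4,1.2,0,-.5):
  bar=pv+66*np.array([np.cos(A),np.sin(A)]); pl=bar+13*np.array([np.cos(A+.7),np.sin(A+.7)])
  print(A,pl.round(0),proj(w((0,*pl)),K2,T2).round(1))
"
```

```text
shift [-0.0548 -0.0016  0.0012] rot [0.0011 0.0003 0.0007] at [   1.6 -110.2  148.2] t 12.4 F [0.  0.2 0.1]
13 277.46153846153845 192.84615384615384
2.15 [-122.  169.] [265.5 198.9]
1.9 [-106.  179.] [270.7 194.2]
1.7 [-92. 184.] [275.5 191.3]
1.57 [-82. 186.] [278.8 189.8]
1.4 [-69. 186.] [283.2 188.4]
1.2 [-54. 184.] [288.3 187.7]
0 [  2. 118.] [307.8 201.5]
-0.5 [-3. 81.] [306.6 212.5]
```

Loop is at about 1.65 rad and following the finger; continue.

{"method": "send_rows", "body": {"targets": [{"x":0.008,"y":0,"z":0,"rx":0,"ry":0,"rz":0},{"x":0.016,"y":0,"z":0,"rx":0,"ry":0,"rz":0},{"x":0.024,"y":0,"z":0,"rx":0,"ry":0,"rz":0},{"x":0.03,"y":0,"z":0,"rx":0,"ry":0,"rz":0},{"x":0.034,"y":0,"z":0,"rx":0,"ry":0,"rz":0},{"x":0.034,"y":0,"z":0,"rx":0,"ry":0,"rz":0},{"x":0.034,"y":0,"z":0,"rx":0,"ry":0,"rz":0}]}}

```text
time: 13.15
tool_pos: [0.5487, -0.1132, 0.1474]
eef_rot: [2.455, 1.961, -0.0]
wrist_force: [-0.4, -0.9, -0.6]
gripper_width: 0.0001
finger_force: 0.0
```

```bash
python3 -c "
from h import *
delta((0,-165,147)); keeper()
g,K2,T2=grab('scene')
m=cv2.inRange(cv2.cvtColor(g[165:230,240:330],cv2.COLOR_RGB2HSV),(105,120,60),(125,255,255)); y,x=np.nonzero(m); print(len(x),x.mean()+240,y.mean()+165)
cv2.imwrite('pics/p2.png',cv2.resize(g[160:235,240:340],(800,600),interpolation=2)[:,:,::-1])
"
```

```text
shift [-0.088  -0.0013  0.0004] rot [-0.      0.0001  0.0006] at [  1.2 -77.  147.4] t 13.15 F [-0.4 -0.9 -0.6]
brass/orange 65 (np.float64(366.0), np.float64(154.6)) chest@84 [112.  -33.9  84. ]
47 306.1276595744681 213.06382978723406
```

View pics/p2.png

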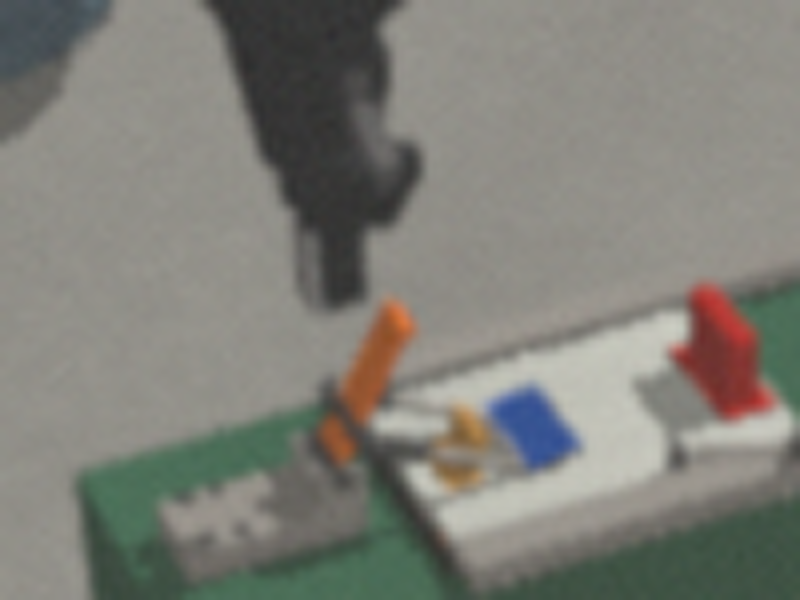

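{"method": "send_rows", "body": {"targets": [{"x":0,"y":0,"z":-0.03,"rx":0,"ry":0,"rz":0},{"x":0.04,"y":0,"z":-0.03,"rx":0,"ry":0,"rz":0},{"x":0.059,"y":0,"z":-0.03,"rx":0,"ry":0,"rz":0},{"x":0.059,"y":0,"z":-0.03,"rx":0,"ry":0,"rz":0},{"x":0.059,"y":0,"z":0.01,"rx":0,"ry":0,"rz":0},{"x":0.059,"y":0,"z":0.027,"rx":0,"ry":0,"rz":0},{"x":0.059,"y":0,"z":0.027,"rx":0,"ry":0,"rz":0}]}}

```text
time: 13.95
tool_pos: [0.5591, -0.0558, 0.1173]
eef_rot: [-2.452, -1.957, 0.006]
wrist_force: [-0.5, -0.8, 0.6]
gripper_width: 0.0002
finger_force: 0.0
```

{"method": "send_rows", "body": {"targets": [{"x":-0.02,"y":0,"z":0,"rx":0,"ry":0,"rz":0},{"x":-0.028,"y":0,"z":0,"rx":0,"ry":0,"rz":0},{"x":-0.036,"y":0,"z":0,"rx":0,"ry":0,"rz":0},{"x":-0.043,"y":0,"z":-0.002,"rx":0,"ry":0,"rz":0},{"x":-0.05,"y":0,"z":-0.005,"rx":0,"ry":0,"rz":0},{"x":-0.05,"y":0,"z":-0.005,"rx":0,"ry":0,"rz":0}]}}

```text
time: 14.55
tool_pos: [0.5508, -0.1056, 0.1262]
eef_rot: [2.455, 1.959, -0.0]
wrist_force: [-0.8, 0.6, 0.2]
gripper_width: 0.0
finger_force: 0.0
```

```bash
python3 -c "
from h import *
delta((0,-69,126))
g,K2,T2=grab('scene')
h=cv2.cvtColor(g[165:230,240:330],cv2.COLOR_RGB2HSV)
y,x=np.nonzero(cv2.inRange(h,(105,120,60),(125,255,255))); print('plate',len(x),x.mean()+240,y.mean()+165)
print(proj(w((0,-82,154)),K2,T2),[proj(w((0,-30+13*np.cos(.3),80+13*np.sin(.3))),K2,T2)])
y,x=np.nonzero(cv2.inRange(h,(5,160,120),(14,255,255))); print('lever',len(x),x[y.argmin()]+240,y.min()+165)
cv2.imwrite('pics/p3.png',cv2.resize(g[160:235,240:340],(800,600),interpolation=2)[:,:,::-1])
"
```

```text
shift [ 0.0001 -0.0016  0.0002] rot [ 0.001   0.0008 -0.0005] at [  1.6 -69.1 126.2] t 14.55 F [-0.8  0.6  0.2]
plate 39 303.5897435897436 214.15384615384616
[279.6952533  199.35010536] [array([302.04018321, 213.07417713])]
lever 15 279 200
```

{"method": "send_rows", "body": {"targets": [{"x":-0.006,"y":0,"z":0,"rx":0,"ry":0,"rz":0},{"x":-0.012,"y":0,"z":0.001,"rx":0,"ry":0,"rz":0},{"x":-0.019,"y":0,"z":0.003,"rx":0,"ry":0,"rz":0},{"x":-0.025,"y":0,"z":0.006,"rx":0,"ry":0,"rz":0},{"x":-0.033,"y":0,"z":0.011,"rx":0,"ry":0,"rz":0}]}}

```text
time: 15.1
tool_pos: [0.5436, -0.1367, 0.1152]
eef_rot: [2.454, 1.961, 0.001]
wrist_force: [-0.8, 3.4, 4.6]
gripper_width: 0.0002
finger_force: 3.1
```

{"method": "send_rows", "body": {"targets": [{"x":-0.004,"y":0,"z":0.003,"rx":0,"ry":0,"rz":0},{"x":-0.007,"y":0,"z":0.007,"rx":0,"ry":0,"rz":0},{"x":-0.01,"y":0,"z":0.011,"rx":0,"ry":0,"rz":0}]}}

```text
time: 15.4
tool_pos: [0.5411, -0.1472, 0.1037]
eef_rot: [2.454, 1.96, -0.001]
wrist_force: [-0.9, 0.6, 4.8]
gripper_width: 0.0001
finger_force: 2.1
```

```bash
python3 -c "
from h import *
delta((0,-118,83))
g,K2,T2=grab('scene')
h=cv2.cvtColor(g[165:230,240:330],cv2.COLOR_RGB2HSV)
y,x=np.nonzero(cv2.inRange(h,(105,120,60),(125,255,255))); print('plate',len(x),x.mean()+240,y.mean()+165)
y,x=np.nonzero(cv2.inRange(h,(5,160,120),(14,255,255))); print('lever',len(x),x.mean()+240,y.mean()+165)
for L in (.3,.5,.7): print(proj(w((0,-82-45*np.cos(L),94+45*np.sin(L))),K2,T2))
cv2.imwrite('pics/p4.png',cv2.resize(g[160:235,240:340],(800,600),interpolation=2)[:,:,::-1])
"
```

```text
shift [-0.0062 -0.0014  0.0207] rot [0.0002 0.0011 0.0005] at [   1.4 -111.8  103.7] t 15.4 F [-0.9  0.6  4.8]
plate 38 303.1578947368421 213.39473684210526
lever 23 271.5652173913044 215.34782608695653
[266.55793173 217.19984522]
[267.48097947 214.47931239]
[268.96657848 211.83267558]
```

{"method": "send_rows", "body": {"targets": [{"x":-0.002,"y":0,"z":0.004,"rx":0,"ry":0,"rz":0},{"x":-0.004,"y":0,"z":0.009,"rx":0,"ry":0,"rz":0},{"x":-0.005,"y":0,"z":0.014,"rx":0,"ry":0,"rz":0},{"x":-0.006,"y":0,"z":0.018,"rx":0,"ry":0,"rz":0}]}}

```text
time: 15.85
tool_pos: [0.5394, -0.1521, 0.0844]
eef_rot: [-2.454, -1.96, 0.0]
wrist_force: [-0.7, -0.3, 0.8]
gripper_width: -0.0002
finger_force: 0.0
```

{"method": "send_rows", "body": {"targets": [{"x":0,"y":0,"z":0.002,"rx":0,"ry":0,"rz":0},{"x":0,"y":0,"z":0.003,"rx":0,"ry":0,"rz":0}]}}

```text
time: 16.05
tool_pos: [0.5394, -0.152, 0.0823]
eef_rot: [-2.454, -1.96, 0.001]
wrist_force: [-3.3, 0.3, 8.3]
gripper_width: -0.0
finger_force: 4.1
```

{"method": "send_rows", "body": {"targets": [{"x":0,"y":0,"z":0.001,"rx":0,"ry":0,"rz":0},{"x":0,"y":0,"z":0.001,"rx":0,"ry":0,"rz":0}]}}

```text
time: 16.25
tool_pos: [0.5394, -0.152, 0.0823]
eef_rot: [-2.454, -1.96, 0.001]
wrist_force: [-6.1, 1.6, 9.2]
gripper_width: 0.0
finger_force: 4.6
```

Force vanished past centre, then a firm bottom was reached: the lever is flat. Next I retreat and check.

{"method": "send_rows", "body": {"targets": [{"x":0,"y":0,"z":-0.03,"rx":0,"ry":0,"rz":0},{"x":0,"y":0,"z":-0.08,"rx":0,"ry":0,"rz":0},{"x":0,"y":0,"z":-0.13,"rx":0,"ry":0,"rz":0},{"x":-0.05,"y":0,"z":-0.15,"rx":0,"ry":0,"rz":0},{"x":-0.1,"y":0,"z":-0.15,"rx":0,"ry":0,"rz":0},{"x":-0.15,"y":0,"z":-0.15,"rx":0,"ry":0,"rz":0},{"x":-0.15,"y":0,"z":-0.15,"rx":0,"ry":0,"rz":0}]}}

```text
time: 16.95
tool_pos: [0.5052, -0.3037, 0.2317]
eef_rot: [2.458, 1.953, -0.002]
wrist_force: [0.7, -0.2, -0.1]
gripper_width: -0.0003
finger_force: 0.0
```

```bash
python3 -c "
from h import *
delta((0,-118,83))
g,K2,T2=grab('scene');t,_,_=grab('top')
a=np.vstack([cv2.resize(g[175:245,240:360],(800,467),interpolation=2)[:300*1+100], cv2.resize(t[150:240,280:460],(400,200),interpolation=2).repeat(1,0) if 0 else np.hstack([cv2.resize(t[150:240,275:420],(322,200),interpolation=2),np.zeros((200,478,3),np.uint8)])])
cv2.imwrite('pics/end.png',a[:,:,::-1])
"
```

```text
shift [ 0.1547 -0.0019  0.1483] rot [ 0.0008  0.0025 -0.0047] at [   1.1 -272.4  231.7] t 16.95 F [ 0.7 -0.2 -0.1]
```

View pics/end.png

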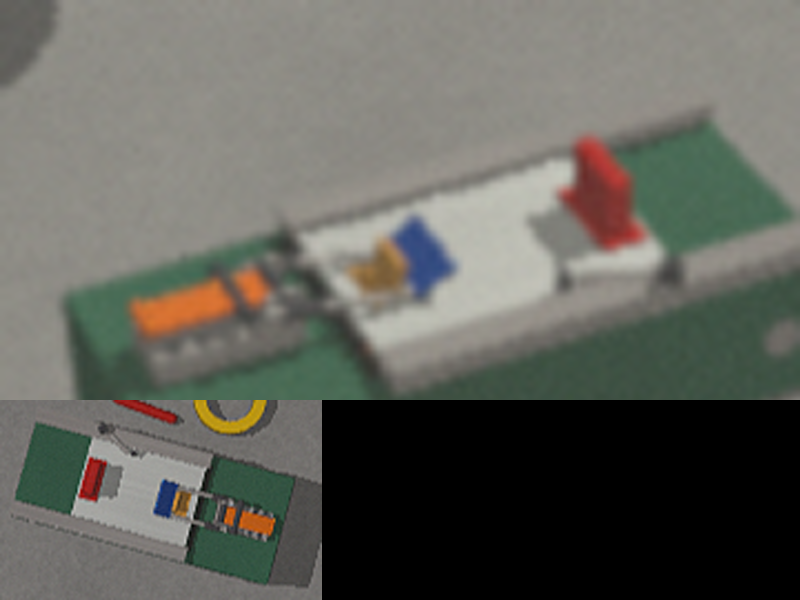

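The picture shows the lever flat with its end at (140,315), the loop round the keeper at (385,270), the shutter home and the catch at its rest angle. The pliers and tape haven't moved.

```bash
python3 -c "
from h import *
print(job_done())"
```

```text
the job is handed in; nothing more can be done
None
```

The chest is latched and handed in: shutter pushed to its stop with the catch clicked (push force fell from 7 N to 4 N just before home), loop over the keeper, lever pressed flat past centre, arm clear, and no other items touched.

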